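Seat the drilling template on the jig's pins

ROBOT

A 7-joint arm with a two-finger parallel gripper is mounted at the origin on the work surface. World frame = base frame: x ahead of the robot, y to its left, z up, the work surface at z = 0. Lengths are in m, angles in rad, forces in N, time in s.
With the tool pointing down it reaches from about 0.35 to 0.9 m from the base axis. Payload 7.2 kg.
Tool frame: the origin (TCP) lies at the very end of the fingers, on their centre line; the grasp point (between the pads) lies 19 mm behind it; z points along the fingers, y is the direction in which the jaws open and shut (so a half turn about z gives the same grasp; the last joint's range is limited). The gripper opens to 88 mm and grips with 3 to 60 N. Pads are 20 mm wide; open, the fingers measure 115 mm over their backs; the gripper's body (75 mm by 178 mm) begins 61 mm behind the grasp point.
Start: joints at [1.071, 0.411, -0.013, 1.596, 0.006, 1.134, -0.082], TCP at [0.262, -0.568, 0.223] pointing down, gripper open.
Joint ranges: [-2.95, 2.95], [-0.29, 1.99], [-1.47, 1.44], [0.14, 2.54], [-1.03, 4.17], [0.13, 1.85], [-2.86, 2.86]. Speed limits (rad/s): [2.39, 2.39, 3.01, 3.01, 3.14, 3.14, 3.14].

INTERFACE

Orientations are given as a unit quaternion [w, x, y, z].
In Python, from workcell import env gives the robot as it stands. The module is installed in compiled form; this text tells all that it offers.
- The arm moves only by the tool send_rows, never from a script. Its argument "rows" is a list of rows, each a list of 2 entries, a list of its own where there are three numbers: the shift along the tool's x, y, z in units of 40 mm (1.0 is 40 mm), then the turn about the tool's z in units of 5 degrees (1.0 is 5 degrees). In form: [[[dx, dy, dz], twist], ...]. A call has 1 to 12 rows; each row is the pose to reach, as a shift and turn from the pose measured when the call began, along the tool's axes at that moment; what a row does not reach only later rows make up. A row lasts 1/12 s, in which the tool goes at most 41.7 mm and 7.16 degrees, less where a joint would pass 70% of its speed; a pose out of reach is approached as far as the arm can. A call with a gripper value outside its range is refused whole. "gripper" is the closure, from 0 (fully open) to 1 (shut), set as the call begins (left out, the last holds). The fingers move at their own pace and stop on an object; the grip force is fixed at half the most. Time passes only in rows, so rows that repeat a pose let the fingers close. It gives the time, the measured TCP pose, the force and the opening at its end, in the units of the state.
- env.sense(): the state, without advancing time (a new reading comes with each control period).
- env.camera(name): name is "scene" or "top" or "wrist"; returns the picture (420x560x3 uint8, red, green, blue); there is no depth.
- env.camera_info(name): a dict with "camera_matrix" (3x3 intrinsics, pixels), "dist" ([k1, k2, p1, p2, k3] as OpenCV has them; the pictures are not rectified), "extrinsics" (4x4, takes a point from camera to world coordinates). Camera axes: x right, y up, looking along -z (the intrinsics and any distortion apply to the point x, -y, -z); pixel columns grow to the right and rows downward; lengths in m; the calibration is good to about 2 mm. A picture is of the moment at which its call begins: read the wrist's pose just before it. camera_info takes no time and is no camera call; for the wrist camera it gives the pose at the moment of the call.
- env.close_job(): hands the job in, once; it reports no verdict.
Trained networks look in the newest picture that a camera, given by its name, has taken for a name from the list of things; names that differ only in an ending like _2 or _b are one class to them, and where a whole thing is asked for, a point or a joint stands for the part that bears it (a point fixed in the world has none). Each returns a list of dicts, best first, with "score" (0 to 1); they miss things now and then, are a little off and sometimes report something else, mostly with a low value. They report only what shows in the picture. A call takes as long as a camera call. They do not tell look-alikes from the thing itself.
- env.cut_out(camera, query): "region" (420x560 bool, what is visible of it) and "location" ([column, row] in pixels, amid what is visible of it).
The state is a dict: "time": time; "qpos": joint angles; "qvel": joint speeds; "joint_torque": joint torques, N m; "eef_pos": TCP position; "ee_rot": TCP orientation; "contact_force": force on the tool from outside, world axes, zero at the start; "moment": the same for the moment, N m; "opening": finger opening in m.
Only numpy, scipy, OpenCV 4.12 (cv2) and the standard library are available. Lean on these libraries where they do the work, as an engineer would, in place of code of your own. Each camera call takes 0.05 s, during which the arm holds its last target.

TASK

The flat aluminium drilling template lies askew on top of the two locating pins of the bookbinder's jig. Push it sideways with the fingers, never lifting it, until its two large holes drop over the two pins and it lies flat on the jig's board. Leave everything else where it is, and finish clear of everything.

Things in the scene. Friction and masses are not known exactly. Their poses are not given: they have to be found in the camera images.
- jig: Drilling jig, fixed to the table: plywood 230 (x) x 320 (y) mm topped with brown board, flat top 21 mm above the table. Origin: centre of its underside; x along its short side, away from the robot, y along its long side to the left, z up. Turned up to 0.25 rad from the world axes. Dark lines on the board show the seated template's outline, 126 x 212 mm, centred on the jig.
- pin_left (a point): Foot of the left locating pin, on its axis, on the board's top, at jig (22, 65) mm. Steel, 12 mm cylinder for 5 mm, then a taper to a 6 mm flat tip 10 mm above the board. Hidden under the template at the start; dark lines drawn near the board's edges point at it along jig x (at y = 65) and y (at x = 22). Axes as the jig's.
- pin_right (a point): Foot of the right locating pin, alike, at jig (22, -65) mm, 130 mm from the other.
- template: Loose flat aluminium plate 124 (x) x 210 (y) x 6 mm, 0.3 to 0.6 kg, too wide to grasp. Origin: centre of its underside; axes as the jig's when seated, its origin then over the jig's, the pins standing 4 mm out of its top. Starts 14 to 26 mm too far towards jig -x, up to 28 mm off along jig y, yawed up to 0.1 rad; robot-side edge on the board, far part raised on the pin tips (tilt up to 0.15 rad).
- hole_left (a point): Centre, at the underside, of the template's left large hole (16 mm, through), at template (22, 65) mm; to come over pin_left. The five small brass bushes along the edge nearest the robot are not locating holes.
- hole_right (a point): Centre, at the underside, of the right large hole (16 mm, through), at template (22, -65) mm; to come over pin_right.
- weight: Bystander on the jig's board, left rear corner (about jig (85, 128) mm): turned brass weight, 38 mm wide, 46 mm high. Origin: centre of its underside.
- folder: Bystander on the jig's board, along its rear edge (about jig (95, -30) mm): flat bone folder 20 x 140 x 5 mm, long side along jig y. Origin: centre of its underside.
- glue: Bystander on the table, left: glue jar 64 mm wide, 85 mm high. Origin: centre of its underside.
- brush: Bystander: paste brush lying on the table, left rear. Origin: centre of its underside.
- awl: Bystander: awl with a driver-like handle lying on the table, right. Origin: centre of its underside.
- book: Bystander: small book lying flat on the table, right rear, 120 x 170 x 28 mm. Origin: centre of its underside.
- mug: Bystander: white mug on the table, right front, 76 mm wide, 85 mm high. Origin: centre of its underside.
Things that resemble listed ones, but are neither listed nor needed, are in the scene too. Of the things like the template, leave any that is green; of the rest the larger one is meant.

How it is judged:
By the outcome, as a careful person would: the job done as asked, in the order asked, and still so for the second after the job is handed in, with the robot touching nothing.
It also fails if it takes over 40 s, if anything falls off the work surface, if the arm or the gripper's body presses on something with over 40 N, if the wrist force passes 120 N, or if a joint passes its speed limit or range.

## Working session

There is one attempt and no reset: what is moved stays moved. The work goes in short steps, Python scripts to look and compute and a tool call to move; the robot and the scene stay as the last step left them, time stands still between calls to the robot, and variables do not carry over. Pictures are saved under pics/ and viewed, and the job is handed in when it is done.

Besides the shell and the picture viewer there is one more tool, called after ">>>" as a command line: name --argument value ..., lists and objects as JSON in quotes. send_rows: Moves the arm, as the interface text tells. Its arguments: {"type":"object","properties":{"rows":{"type":"array"},"gripper":{"type":"number"}},"required":["rows"]}

```bash
mkdir -p pics; python3 - <<'E'
from workcell import env
import cv2,numpy as np
s=env.sense();print(s)
for n in ["scene","top"]:
    im=env.camera(n);cv2.imwrite(f"pics/{n}0.png",im[:,:,::-1])
    i=env.camera_info(n);print(n,i)
E
```

```text
{'time': 0.0, 'qpos': array([ 1.07077479,  0.4119408 , -0.0127243 ,  1.59701307,  0.00560708,
        1.13429594, -0.08221104]), 'qvel': array([-1.03469590e-03,  5.22688262e-04, -2.88913572e-04, -3.07810108e-04,
       -7.31896291e-04, -6.75788692e-05,  6.83904512e-04]), 'joint_torque': array([-1.23549984e-03, -5.87956738e+01,  6.41584955e-01, -2.91079348e+01,
       -5.38474345e-02,  1.83466641e-02,  1.23468735e-04]), 'eef_pos': array([ 0.2613387 , -0.5671945 ,  0.22179621]), 'ee_rot': array([-7.77425929e-04,  9.76778392e-01,  2.14250592e-01, -2.29974355e-04]), 'contact_force': array([-0.44091206, -0.48930708,  0.41999509]), 'moment': array([ 0.00319247, -0.02227732,  0.04121344]), 'opening': 0.08766281026813293}
scene {'camera_matrix': array([[493.20915674,   0.        , 283.84914166],
       [  0.        , 493.20915674, 203.06184458],
       [  0.        ,   0.        ,   1.        ]]), 'dist': array([-0.15490802,  0.        ,  0.        ,  0.        ,  0.        ]), 'extrinsics': array([[-0.59931425, -0.59486479,  0.53568491,  1.20585737],
       [ 0.80050047, -0.44921501,  0.39674283,  0.50076484],
       [ 0.00462936,  0.66658965,  0.7454105 ,  1.01330499],
       [ 0.        ,  0.        ,  0.        ,  1.        ]])}
top {'camera_matrix': array([[458.36978705,   0.        , 280.38134503],
       [  0.        , 458.36978705, 205.30255982],
       [  0.        ,   0.        ,   1.        ]]), 'dist': array([0.03075052, 0.        , 0.        , 0.        , 0.        ]), 'extrinsics': array([[ 0.01458835,  0.98867627, -0.14935334,  0.28199861],
       [-0.99983943,  0.01597851,  0.0081121 , -0.01566135],
       [ 0.01040669,  0.14921102,  0.98875061,  1.44301605],
       [ 0.        ,  0.        ,  0.        ,  1.        ]])}
```

View pics/scene0.png

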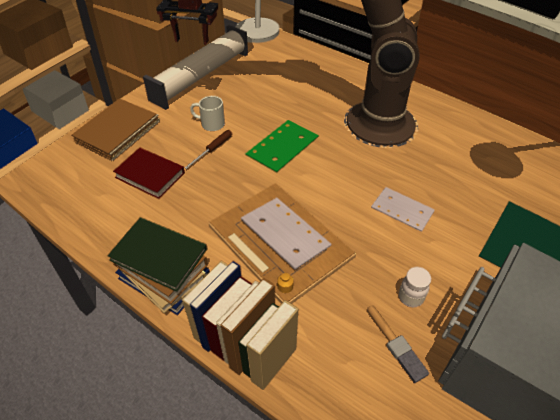

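View pics/top0.png

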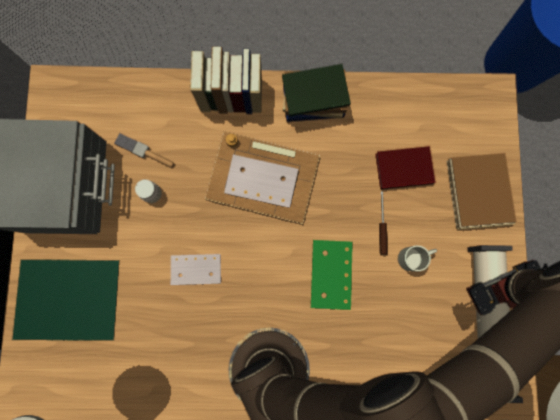

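```bash
python3 - <<'E'
import cv2
a=cv2.imread("pics/top0.png")[120:270,200:400];cv2.imwrite("pics/topc.png",cv2.resize(a,None,fx=4,fy=4,interpolation=cv2.INTER_CUBIC))
a=cv2.imread("pics/scene0.png")[150:350,180:440];cv2.imwrite("pics/scenec.png",cv2.resize(a,None,fx=3,fy=3,interpolation=cv2.INTER_CUBIC))
E
```

```text
(no output)
```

View pics/topc.png

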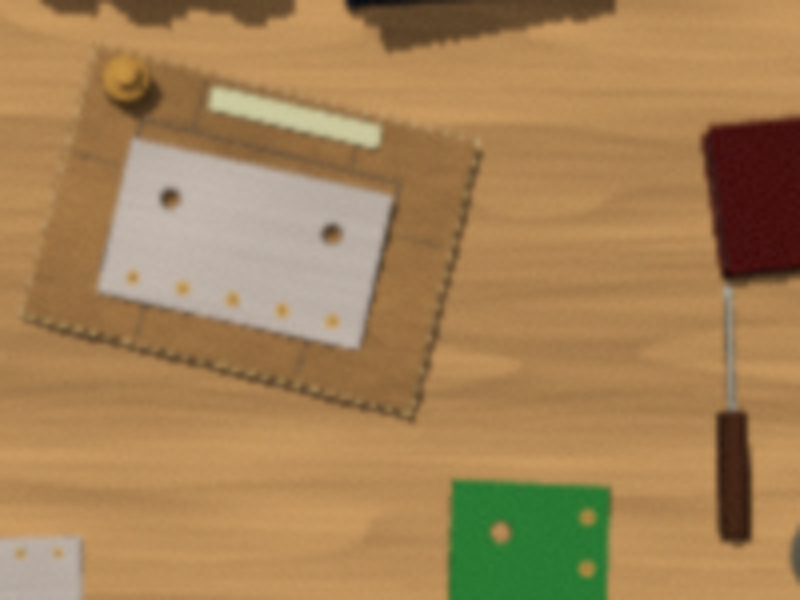

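View pics/scenec.png

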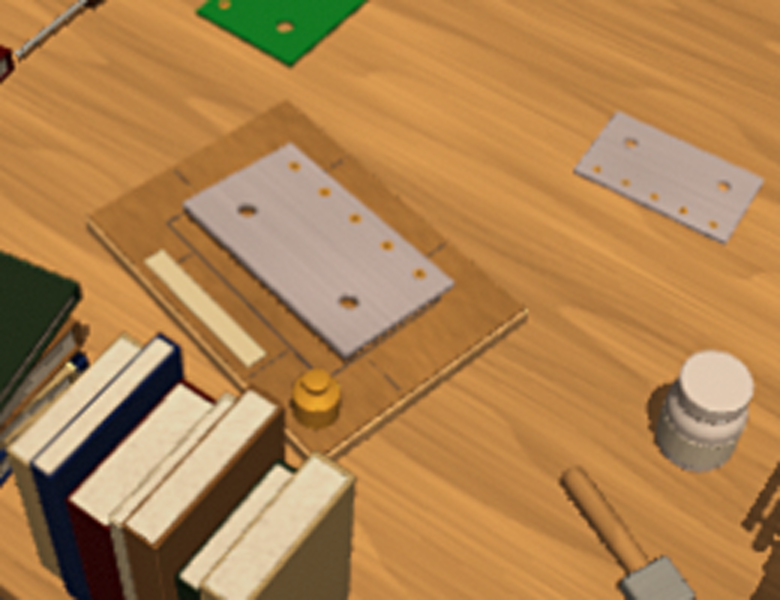

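Things like the template: the grey plate on the jig at top (261,180), a smaller grey plate on the table at (195,270), and a green plate at (332,275). The grey plate on the jig is meant: it isn't green and it's the larger of the other two. The enlarged crop confirms it lies on the jig, with two large holes and five bushes on the robot side.

```bash
cat > h.py <<'E'
import numpy as np,cv2
from scipy.optimize import least_squares
from scipy.spatial.transform import Rotation as R
def proj(P,info):
    P=np.atleast_2d(np.asarray(P,float));E=info["extrinsics"]
    c=(P-E[:3,3])@E[:3,:3]; c=c*[1,-1,-1]
    return cv2.projectPoints(c,np.zeros(3),np.zeros(3),info["camera_matrix"],info["dist"])[0].reshape(-1,2)
def jigw(p,J): # p Nx3 jig coords (m) ; J=x,y,yaw
    p=np.atleast_2d(np.asarray(p,float));c,s=np.cos(J[2]),np.sin(J[2])
    return np.c_[J[0]+c*p[:,0]-s*p[:,1],J[1]+s*p[:,0]+c*p[:,1],p[:,2]]
def fitjig(pts,uv,info,x0=(0.5,0,0)):
    r=least_squares(lambda J:(proj(jigw(pts,J),info)-uv).ravel(),x0);return r.x,r.fun.reshape(-1,2)
E
python3 - <<'E'
from h import *
from workcell import env
it=env.camera_info("top")
# crop pts -> px
c=np.array([[98,48],[480,145],[412,414],[25,318],[140,120],[400,183]],float)
uv=(c+.5)/4-.5+[200,120]
z=.021
pts=np.array([[.115,.16,z],[.115,-.16,z],[-.115,-.16,z],[-.115,.16,z],[.063,.106,z],[.063,-.106,z]])
J,f=fitjig(pts,uv,it);print(J,np.round(f,1).tolist())
si=env.camera_info("scene")
c=np.array([[88,218],[290,102],[525,312],[165,218]],float)
uv=(c+.5)/3-.5+[180,150]
pts=np.array([[.115,-.16,z],[-.115,-.16,z],[-.115,.16,z],[.063,-.106,z]])
J,f=fitjig(pts,uv,si);print(J,np.round(f,1).tolist())
s=env.sense();Rt=R.from_quat(s["ee_rot"][[1,2,3,0]]).as_matrix();print(Rt)
w=env.camera_info("wrist");E=w["extrinsics"];print(w["camera_matrix"],w["dist"]);print(Rt.T@(E[:3,3]-s["eef_pos"]),Rt.T@E[:3,:3])
E
```

```text
[ 0.58726733  0.02978225 -0.23029453] [[-0.8, -0.9], [0.6, -1.3], [0.7, 0.9], [-1.7, 0.2], [0.8, 0.4], [0.4, 0.5]]
[ 0.59310931  0.03396436 -0.25272923] [[-1.8, -1.3], [-0.1, -1.8], [1.2, 0.7], [0.6, 1.7]]
[[ 9.08214003e-01  4.18505465e-01 -7.07635078e-04]
 [ 4.18506054e-01 -9.08213045e-01  1.32246605e-03]
 [-8.92241403e-05 -1.49723175e-03 -9.99998875e-01]]
[[308.38496696   0.         280.04389855]
 [  0.         308.38496696 210.42520307]
 [  0.           0.           1.        ]] [0.02088842 0.         0.         0.         0.        ]
[ 0.07838623  0.00021558 -0.16116893] [[ 4.26505574e-04  9.57845210e-01  2.87284478e-01]
 [ 9.99999771e-01 -2.57590583e-04 -6.25768478e-04]
 [-5.25387564e-04  2.87284679e-01 -9.57845101e-01]]
```

>>> send_rows --rows '[[[0.4,-0.38,0],0.3],[[1.1,-1.05,0],0.8],[[1.8,-1.7,0],1.3],[[2.5,-2.4,0],1.8],[[3.2,-3.05,0],2.3],[[3.9,-3.7,0],2.8],[[4.6,-4.4,0],3.3],[[5.3,-5.05,0],3.8],[[6.0,-5.7,0.1],4.3],[[6.7,-6.4,0.2],4.8],[[7.4,-7.05,0.3],5.3],[[8.1,-7.7,0.4],5.8]]' --gripper 0

```text
time: 1.1
eef_pos: [0.4268, -0.15, 0.2062]
ee_rot: [-0.001, 0.999, -0.038, -0.0]
contact_force: [0.3, -0.1, 0.3]
opening: 0.0881
```

```bash
cat >> h.py <<'E'
def tool(s):
    Rt=R.from_quat(np.asarray(s["ee_rot"])[[1,2,3,0]]).as_matrix();return Rt,np.arctan2(Rt[1,0],Rt[0,0])
def togo(s,target,yaw):
    Rt,y=tool(s);d=Rt.T@(np.asarray(target)-s["eef_pos"])/.04
    t=-np.degrees((yaw-y+np.pi)%(2*np.pi)-np.pi)/5
    return np.round(d,2),round(t,2)
E
python3 - <<'E'
from h import *
from workcell import env
s=env.sense();print(s["time"],s["eef_pos"],tool(s)[1],togo(s,[.511,.05,.2],-.24))
E
```

```text
1.1 [ 0.42676587 -0.15003014  0.20616095] -0.07653692113935864 (array([ 1.72, -5.15,  0.16]), np.float64(1.87))
```

>>> send_rows --rows '[[[0.3,-0.9,0.0],0.3],[[0.6,-1.75,0.1],0.6],[[0.9,-2.6,0.1],0.9],[[1.2,-3.5,0.15],1.3],[[1.5,-4.4,0.15],1.6],[[1.7,-5.0,0.15],1.85],[[1.7,-5.15,0.15],1.85],[[1.7,-5.15,0.15],1.85]]'

```text
time: 1.77
eef_pos: [0.5101, 0.0525, 0.1998]
ee_rot: [-0.001, 0.993, -0.117, -0.001]
contact_force: [-0.7, 0.0, 0.3]
opening: 0.0877
```

```bash
python3 - <<'E'
from h import *
from workcell import env
import pickle
s=env.sense();w=env.camera_info("wrist");im=env.camera("wrist");cv2.imwrite("pics/w1.png",im[:,:,::-1]);pickle.dump((s,w),open("w1.pkl","wb"))
print(s["time"],s["eef_pos"],tool(s)[1],s["contact_force"])
E
```

```text
1.7667 [0.51011666 0.05246625 0.19984089] -0.23377078316688638 [-0.67893308  0.01087005  0.29505848]
```

View pics/w1.png

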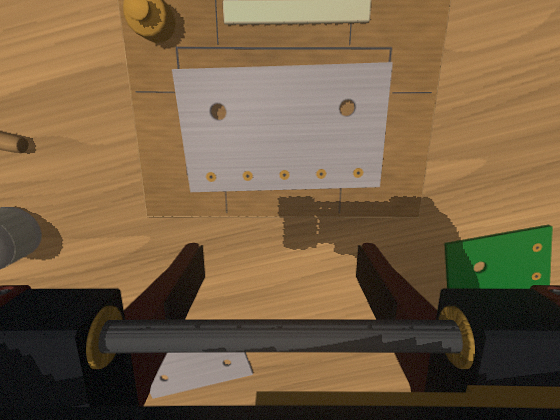

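```bash
python3 - <<'E'
import cv2
a=cv2.imread("pics/w1.png")[20:220,125:445];
cv2.imwrite("pics/w1a.png",cv2.resize(a[:, :165],None,fx=4.8,fy=3,interpolation=cv2.INTER_CUBIC) if 0 else cv2.resize(a[:150,:165],None,fx=4,fy=4,interpolation=cv2.INTER_CUBIC))
cv2.imwrite("pics/w1b.png",cv2.resize(a[:150,155:],None,fx=4,fy=4,interpolation=cv2.INTER_CUBIC))
cv2.imwrite("pics/w1c.png",cv2.resize(a[120:200,30:300],None,fx=2.96,fy=2.96,interpolation=cv2.INTER_CUBIC))
E
```

```text
(no output)
```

View pics/w1a.png

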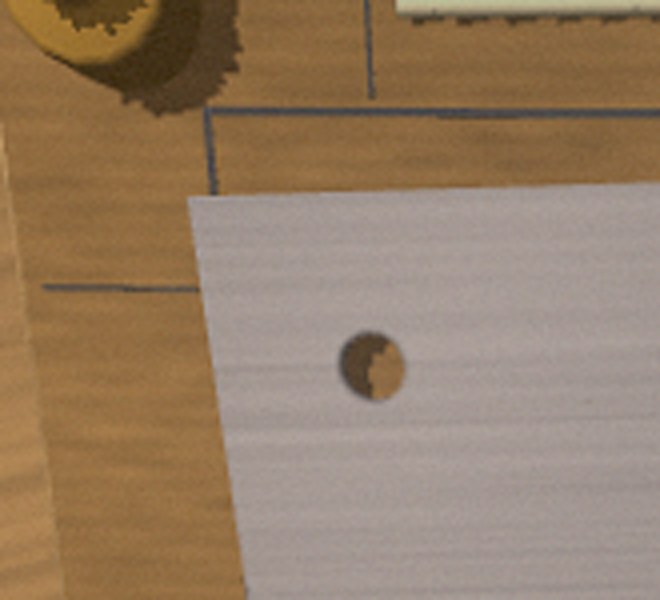

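View pics/w1b.png

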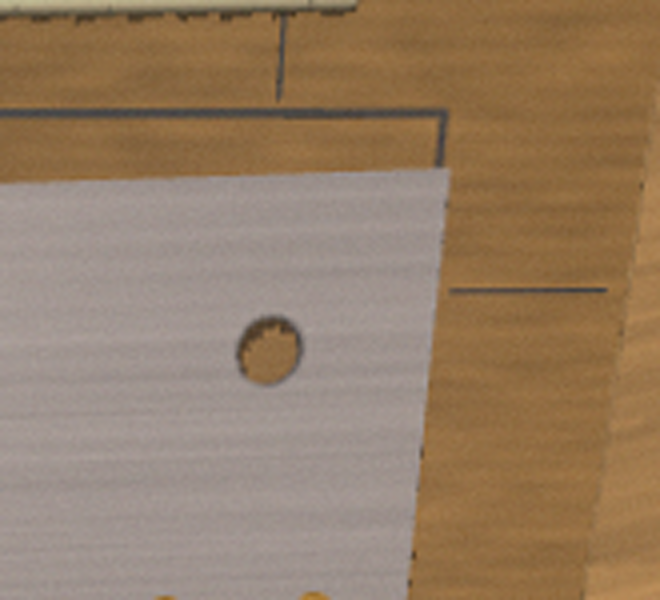

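View pics/w1c.png

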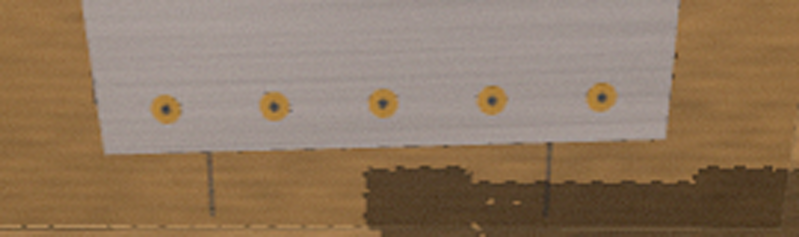

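```bash
cat >> h.py <<'E'
Z=.021
T_TOP=np.array([[.062,.105,.006],[.062,-.105,.006],[-.062,.105,.006],[-.062,-.105,.006],[.022,.065,.006],[.022,-.065,.006]])
def tplw(q,pts): # q: jig-x,jig-y,yaw,pitch,roll of template origin in jig frame; near edge on the board
    r=R.from_euler("ZYX",[q[2],q[3],q[4]]).as_matrix()
    p=pts@r.T
    z0=min((np.array([[-.062,.105,0],[-.062,-.105,0],[.062,.105,0],[.062,-.105,0]])@r.T)[:,2])
    return p+[q[0],q[1],Z-z0]
def fittpl(uv,info,J,x0=(-.018,0,0,-.05,0),idx=range(6)):
    idx=list(idx)
    f=lambda q:(proj(jigw(tplw(q,T_TOP[idx]),J),info)-uv).ravel()
    r=least_squares(f,x0);return r.x,r.fun.reshape(-1,2)
E
python3 - <<'E'
from h import *
import pickle
s,w=pickle.load(open("w1.pkl","rb"))
A=lambda c:(np.array(c,float)+.5)/4-.5+[125,20]
B=lambda c:(np.array(c,float)+.5)/4-.5+[280,20]
C=lambda c:(np.array(c,float)+.5)/2.96-.5+[155,140]
# pts, uv, weight per coord
obs=[((.063,.106),A((209,110)),1,1),((.063,-.106),B((444,113)),1,1),((.073,.065),A((371,85)),1,0),((.073,-.065),B((279,85)),1,0),
((.022,.13),A((110,288)),0,1),((.022,-.13),B((540,290)),0,1),((-.1,.065),C((211,190)),1,0),((-.1,-.065),C((547,190)),1,0),((-.115,.07),C((211,227)),0,1)]
P=np.array([[*o[0],Z] for o in obs]);U=np.array([o[1] for o in obs]);W=np.array([[o[2],o[3]] for o in obs])
r=least_squares(lambda J:((proj(jigw(P,J),w)-U)*W).ravel(),[.59,.03,-.24]);J=r.x
print("J",J,np.round(r.fun.reshape(-1,2),1).tolist())
uv=np.array([A((189,197)),B((449,168)),C((105,154)),C((666,137)),A((373,366)),B((270,350))])
q,f=fittpl(uv,w,J);print("q mm/rad",q,np.round(f,1).tolist())
h=tplw(q,np.array([[.022,.065,0],[.022,-.065,0]]));print(h*1000, "corners",tplw(q,T_TOP)*1000)
pickle.dump((J,q),open("pose1.pkl","wb"))
print("tcp in jig:",s["eef_pos"]-[J[0],J[1],0],J[2],tool(s)[1])
E
```

```text
J [ 0.58861682  0.02997952 -0.23705727] [[-0.9, -0.5], [0.5, -0.4], [-0.3, -0.0], [0.8, -0.0], [0.0, -0.4], [-0.0, 0.0], [-0.1, 0.0], [-0.1, 0.0], [-0.0, 2.0]]
q mm/rad [-1.65528285e-02  7.27441974e-05  3.37315820e-02 -8.17072704e-02
 -1.10618956e-10] [[-0.1, -0.4], [-0.1, -0.4], [-0.2, 0.3], [0.1, 0.4], [0.1, 0.2], [0.2, 0.1]]
[[  3.16916533  65.77524735  27.85577649]
 [  7.55343946 -64.15080138  27.8557765 ]] corners [[  41.17461254  107.08048484   37.10041485]
 [  48.25690151 -102.80005543   37.10041488]
 [ -82.34139805  102.91251349   26.97998291]
 [ -75.25910908 -106.96802678   26.97998293]
 [   2.67974558   65.75873219   33.83575939]
 [   7.0640197   -64.16731655   33.83575941]]
tcp in jig: [-0.07850016  0.02248673  0.19984089] -0.23705727246150016 -0.23377078316688638
```

```bash
python3 - <<'E'
from h import *
from workcell import env
import pickle
J,q=pickle.load(open("pose1.pkl","rb"))
s=env.sense()
for p in [(-.108,0,.06),(-.108,0,.0245)]:
    print(p,togo(s,jigw(p,J)[0],J[2]))
E
```

```text
(-0.108, 0, 0.06) (array([-0.66,  0.03,  3.5 ]), np.float64(0.01))
(-0.108, 0, 0.0245) (array([-0.66,  0.03,  4.38]), np.float64(0.01))
```

>>> send_rows --rows '[[[-0.3,0.03,0.4],0],[[-0.66,0.03,1.1],0],[[-0.66,0.03,1.8],0],[[-0.66,0.03,2.5],0],[[-0.66,0.03,3.1],0],[[-0.66,0.03,3.6],0],[[-0.66,0.03,3.9],0.01],[[-0.66,0.03,4.1],0.01],[[-0.66,0.03,4.25],0.01],[[-0.66,0.03,4.35],0.01],[[-0.66,0.03,4.35],0.01]]'

```text
time: 2.73
eef_pos: [0.4835, 0.0548, 0.0257]
ee_rot: [-0.0, 0.993, -0.119, -0.001]
contact_force: [0.7, 0.3, -1.1]
opening: 0.0878
```

```bash
python3 - <<'E'
from h import *
from workcell import env
import pickle
J,q=pickle.load(open("pose1.pkl","rb"))
s=env.sense();w=env.camera_info("wrist");im=env.camera("wrist");cv2.imwrite("pics/w2.png",im[:,:,::-1]);pickle.dump((s,w),open("w2.pkl","wb"))
print(s["time"],s["eef_pos"],tool(s)[1],s["contact_force"])
for p in [(-.093,0,.0245),(-.072,0,.0245)]:
    print(p,togo(s,jigw(p,J)[0],J[2]))
E
```

```text
2.7333 [0.4834705  0.05480192 0.02572244] -0.23767232648075337 [ 0.68399496  0.31743873 -1.08749676]
(-0.093, 0, 0.0245) (array([ 0.38, -0.01,  0.03]), np.float64(-0.01))
(-0.072, 0, 0.0245) (array([ 0.9 , -0.01,  0.03]), np.float64(-0.01))
```

View pics/w2.png

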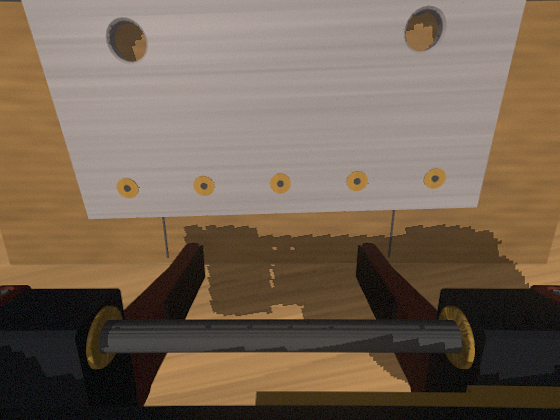

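The view shows the plate's near edge running from (90,218) to (478,207), clear of the fingertips at row 245, with the holes at (127,40) and (424,28). I'll push in +x in stages.

>>> send_rows --rows '[[[0.1,-0.01,0.02],0],[[0.2,-0.01,0.02],0],[[0.28,-0.01,0.02],0],[[0.36,-0.01,0.02],0],[[0.42,-0.01,0.02],0],[[0.48,-0.01,0.02],0],[[0.54,-0.01,0.02],0],[[0.58,-0.01,0.02],0],[[0.62,-0.01,0.02],0],[[0.62,-0.01,0.02],0]]'

```text
time: 3.62
eef_pos: [0.5069, 0.0502, 0.0252]
ee_rot: [-0.0, 0.993, -0.118, -0.002]
contact_force: [-4.0, 2.5, 3.0]
opening: 0.0876
```

```bash
python3 - <<'E'
from h import *
from workcell import env
import pickle
J,q=pickle.load(open("pose1.pkl","rb"))
s=env.sense();w=env.camera_info("wrist");im=env.camera("wrist");cv2.imwrite("pics/w3.png",im[:,:,::-1]);pickle.dump((s,w),open("w3.pkl","wb"))
print(s["time"],s["eef_pos"],tool(s)[1],s["contact_force"])
for p in [(-.072,0,.0245)]:
    print(p,togo(s,jigw(p,J)[0],J[2]))
E
```

```text
3.6167 [0.50685996 0.05022021 0.02515889] -0.23658236438424168 [-4.00704101  2.45280088  2.98900487]
(-0.072, 0, 0.0245) (array([0.31, 0.01, 0.02]), np.float64(0.01))
```

View pics/w3.png

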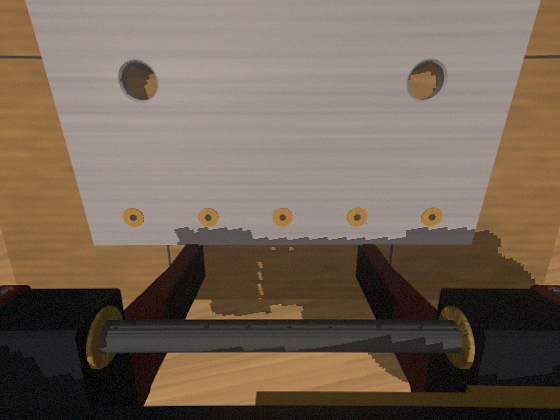

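```bash
python3 - <<'E'
from h import *
import pickle
a=cv2.imread("pics/w3.png")
cv2.imwrite("pics/w3a.png",cv2.resize(a[50:112,100:460],None,fx=2.2,fy=2.2,interpolation=cv2.INTER_CUBIC))
cv2.imwrite("pics/w3b.png",cv2.resize(a[205:265,80:280],None,fx=4,fy=4,interpolation=cv2.INTER_CUBIC))
cv2.imwrite("pics/w3c.png",cv2.resize(a[205:265,300:500],None,fx=4,fy=4,interpolation=cv2.INTER_CUBIC))
E
```

```text
(no output)
```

View pics/w3a.png

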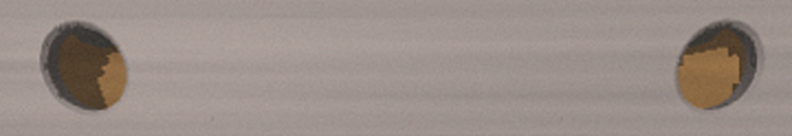

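View pics/w3b.png

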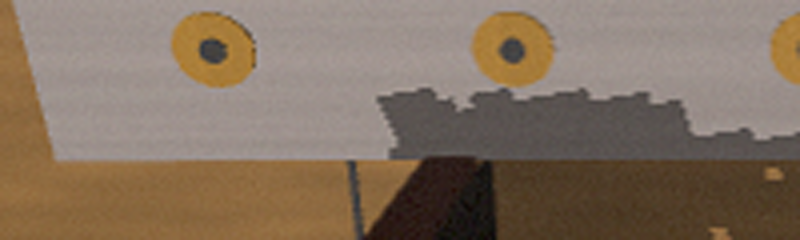

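View pics/w3c.png

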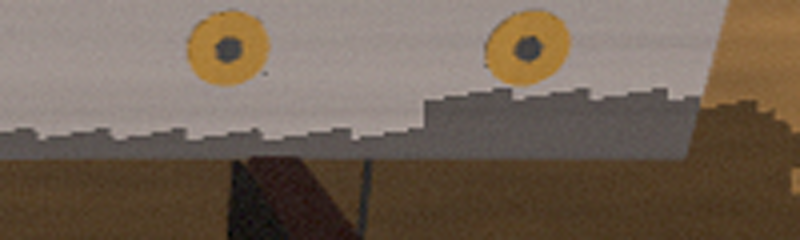

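```bash
python3 - <<'E'
from h import *
import pickle
J,q=pickle.load(open("pose1.pkl","rb"));s,w=pickle.load(open("w3.pkl","rb"))
print(proj(jigw([[-.085,.065,Z],[-.085,-.065,Z],[.022,.13,Z],[.022,-.13,Z]],J),w))
uv=np.array([[93.5,244.6],[471.5,244.2],[138.4,79.8],[426.6,79.8]])
q,f=fittpl(uv,w,J,idx=[2,3,4,5]);print(q,np.round(f,1).tolist())
c,sn=np.cos(J[2]),np.sin(J[2]);d=s["eef_pos"]-[J[0],J[1],0];print("tcp jig",c*d[0]+sn*d[1],-sn*d[0]+c*d[1])
E
```

```text
[[168.83380126 259.2770137 ]
 [390.89054127 259.36258796]
 [  7.03723157  55.34042459]
 [552.52939043  56.00426834]]
[-1.07238027e-02 -1.21174739e-03  1.75557244e-03 -9.56980486e-02
 -3.88386073e-11] [[-1.1, 0.2], [0.6, 0.2], [-0.1, 0.2], [0.5, -0.1]]
tcp jig -0.0842237757625437 0.0004745814131876802
```

>>> send_rows --rows '[[[0.04,0,0.01],0],[[0.08,0,0.01],0],[[0.11,0,0.01],0],[[0.14,0,0.01],0],[[0.17,0,0.01],0],[[0.2,0,0.01],0],[[0.22,0,0.01],0],[[0.24,0,0.01],0],[[0.26,0,0.01],0],[[0.26,0,0.01],0]]'

```text
time: 4.5
eef_pos: [0.5165, 0.0478, 0.0246]
ee_rot: [-0.0, 0.993, -0.118, -0.002]
contact_force: [-3.6, 0.3, 2.6]
opening: 0.0877
```

```bash
python3 - <<'E'
from h import *
from workcell import env
import pickle
J,q=pickle.load(open("pose1.pkl","rb"))
s=env.sense();w=env.camera_info("wrist");im=env.camera("wrist");cv2.imwrite("pics/w4.png",im[:,:,::-1]);pickle.dump((s,w),open("w4.pkl","wb"))
print(s["time"],s["eef_pos"],tool(s)[1],s["contact_force"])
for p in [(-.072,0,.0245)]:
    print(p,togo(s,jigw(p,J)[0],J[2]))
E
```

```text
4.5 [0.51647174 0.04782595 0.02462773] -0.23629430184036557 [-3.605239    0.33023433  2.6119923 ]
(-0.072, 0, 0.0245) (array([0.06, 0.01, 0.  ]), np.float64(0.01))
```

View pics/w4.png

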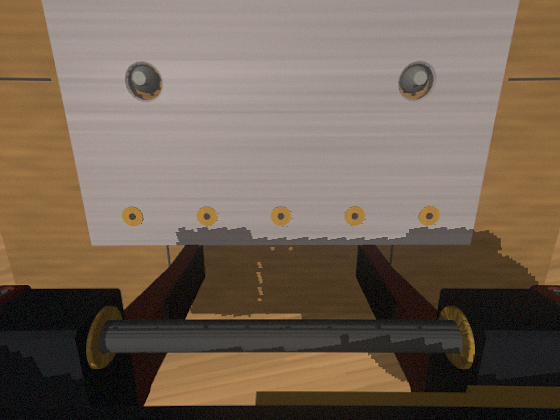

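Both pins now show inside the holes at (143,81) and (417,81), so the plate seems to have dropped. I'll back off straight along −x, go up, and check how flat it lies.

>>> send_rows --rows '[[[-0.1,0,0],0],[[-0.3,0,0],0],[[-0.5,0,0],0],[[-0.65,0,-0.1],0],[[-0.65,0,-0.5],0],[[-0.65,0,-1.2],0],[[-0.65,0,-2.0],0],[[-0.5,0,-2.8],0],[[-0.2,0,-3.5],0],[[0,0,-4.0],0],[[0,0,-4.2],0],[[0,0,-4.2],0]]'

```text
time: 5.55
eef_pos: [0.5179, 0.0479, 0.1944]
ee_rot: [-0.0, 0.993, -0.118, -0.001]
contact_force: [0.2, 0.2, -1.2]
opening: 0.0879
```

```bash
python3 - <<'E'
from h import *
from workcell import env
import pickle
s=env.sense();w=env.camera_info("wrist");im=env.camera("wrist")[:,:,::-1];cv2.imwrite("pics/w5.png",im);pickle.dump((s,w),open("w5.pkl","wb"))
print(s["time"],s["eef_pos"],tool(s)[1],s["contact_force"])
cv2.imwrite("pics/w5a.png",cv2.resize(im[20:220,125:445],None,fx=2.5,fy=2.5,interpolation=cv2.INTER_CUBIC))
cv2.imwrite("pics/w5b.png",np.hstack([cv2.resize(im[80:140,190:250],None,fx=6,fy=6,interpolation=cv2.INTER_CUBIC),cv2.resize(im[80:140,315:375],None,fx=6,fy=6,interpolation=cv2.INTER_CUBIC)]))
sc=env.camera("scene")[:,:,::-1];cv2.imwrite("pics/s5.png",cv2.resize(sc[180:310,200:370],None,fx=4.5,fy=4.5,interpolation=cv2.INTER_CUBIC))
E
```

```text
5.55 [0.51789355 0.04792795 0.1944014 ] -0.2366346417161486 [ 0.16400982  0.23158962 -1.21493032]
```

View pics/w5a.png

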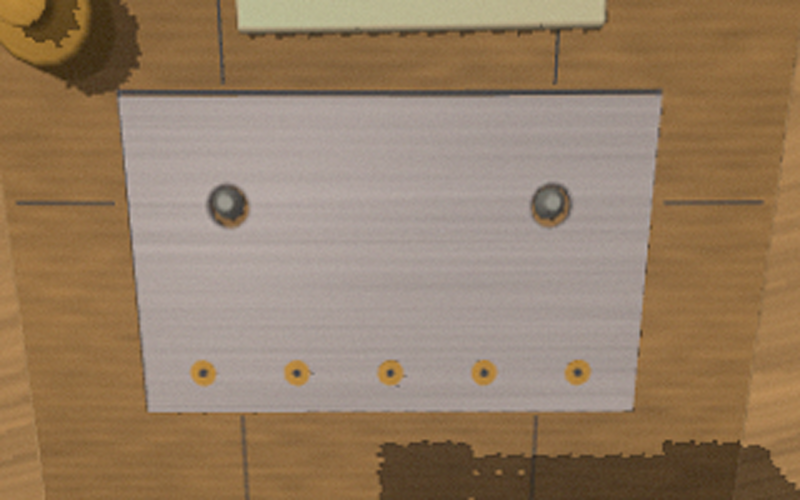

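View pics/w5b.png

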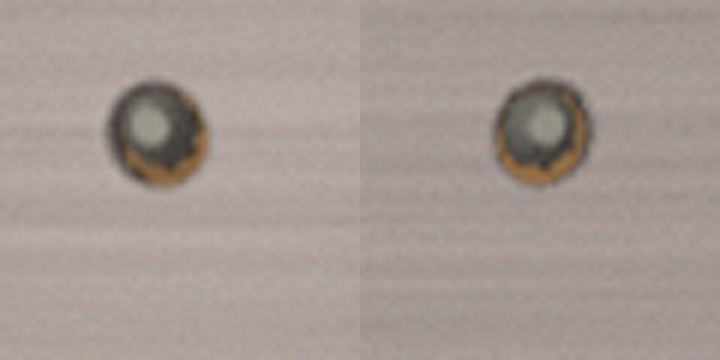

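View pics/s5.png

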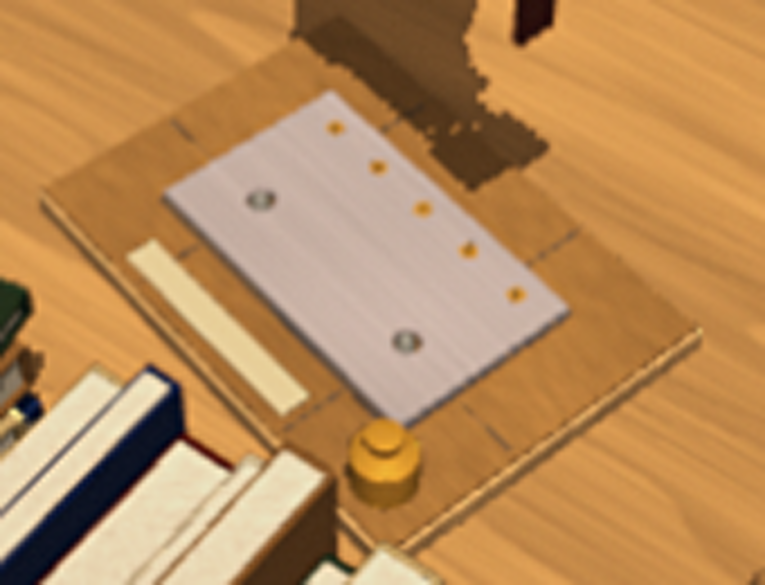

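```bash
python3 - <<'E'
from h import *
import pickle
J,_=pickle.load(open("pose1.pkl","rb"));s,w=pickle.load(open("w5.pkl","rb"))
c=np.array([[120,95],[661,93],[148,411],[634,410],[229,205],[551,205]],float);uv=(c+.5)/2.5-.5+[125,20]
print(fittpl(uv,w,J,x0=(0,0,0,-.01,0)))
print(proj(jigw(tplw([0,0,0,0,0],T_TOP),J),w)-uv)
E
```

```text
(array([-1.18146645e-03, -5.44823910e-04,  3.25968151e-03,  1.67415491e-02,
       -2.01824642e-11]), array([[-1.12712997, -0.26095525],
       [ 0.96090378, -0.04585743],
       [-0.52281217,  0.5321139 ],
       [ 0.34515514,  0.45484945],
       [-0.41163606,  0.09343218],
       [ 0.75188857, -0.24372739]]))
[[-1.64786488 -1.92217972]
 [ 0.69009105 -0.9096606 ]
 [-0.75933254 -1.15330907]
 [-0.87307564 -0.60411511]
 [-0.83286682 -1.25357328]
 [ 0.19977891 -1.13673567]]
```

```bash
python3 - <<'E'
from workcell import env
print(env.close_job())
E
```

```text
the job is handed in; nothing more can be done
None
```

The template is seated on the jig: both large holes are over their pins and the plate lies flat on the board. I pushed the robot-side edge in jig +x with the two open fingertips, squared to the jig. That took out the 16.5 mm offset and the 0.034 rad yaw. I then backed off, raised the tool to about 0.19 m and handed the job in at about 5.7 s.

- **Fit:** the last wrist and scene views show both pins inside their holes. The template sits about 1 mm from its seated position, with about 0.003 rad of yaw.
- **Tilt:** the fit gave +0.017 rad, against −0.096 rad when I measured it during the push. I read that as flat within pixel noise, since the fit was up to about 1 px off.
- **Contact:** the largest force shown at the end of a move was about 6 N, and about 1 N with the tool clear. The weight and folder look undisturbed. I didn't re-check the things on the table one by one.

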